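# Clear the cheese block and stack the packed cases

### The arm

A 6-joint arm with a two-finger parallel gripper is mounted at the origin on the work surface. World frame = base frame: x ahead of the robot, y to its left, z up, the work surface at z = 0. Lengths are in m, angles in rad, forces in N, time in s.
With the tool pointing down it reaches from about 0.35 to 0.85 m from the base axis. Payload 8.1 kg.
Tool frame: the origin (TCP) lies on the centre line of the jaws, within the pads' length; the fingertips stand 17 mm ahead of it and the grasp point (between the pads) lies 2 mm behind it; z points along the fingers, y is the line along which they close (so a half turn about z gives the same grasp; the last joint's range is limited). The gripper opens to 93 mm and grips with 3 to 60 N. Pads are 15 mm wide; open, the fingers measure 128 mm over their backs; the gripper's body (75 mm by 188 mm) begins 65 mm behind the grasp point.
Start: joints at [1.189, 0.13, 1.488, -0, 1.523, -0.085], TCP at [0.175, 0.574, 0.236] pointing down, gripper open.
Joint ranges: [-2.96, 2.96], [-0.89, 2.26], [0.02, 2.5], [-1.34, 4.48], [0, 2.73], [-2.66, 2.66]. Speed limits (rad/s): [2.39, 2.39, 2.79, 3.14, 3.14, 3.14].

### API

Orientations are given as a rotation vector (axis times angle).
In Python, from plant import telemetry, viewer, order gives the robot as it stands.
- The arm moves only by the tool send_rows, never from a script. Its argument "plan" is a list that holds one entry, the list of rows, each a list of 5 numbers: the closure, from -1 (fully open) to 1 (shut), then the shift along the world's x, y, z normalised to -1 to 1, where 1 is 0.2 m, then the turn about the world's z normalised to -1 to 1, where 1 is 60 degrees. A call has 1 to 20 rows; each row is the pose to reach, as a shift and turn from the pose commanded when the call began; what a row does not reach only later rows make up. A row lasts 1/12 s, in which the tool goes at most 41.7 mm and 7.16 degrees, less where a joint would pass 70% of its speed; a pose out of reach is approached as far as the arm can. A call with a number of a shift or a turn outside -1 to 1 is refused whole. A call with a gripper value outside its range is refused whole. The fingers move at their own pace and stop on an object; "force" is the grip in N (left out, the last holds). Time passes only in rows, so rows that repeat a pose let the fingers close. It gives the time, the measured TCP pose, the force, the opening and the grip force at its end, in the units of the state.
- telemetry.read_state(): the state, without advancing time (a new reading comes with each control period).
- viewer.read_camera(name): name is "scene" or "top" or "wrist"; returns (picture, depth): 420x560x3 uint8, blue, green, red; 420x560 float32, m along the optical axis (not along the pixel's ray), 0 where there is no reading.
- viewer.calibration(name): a dict with "camera_matrix" (3x3 intrinsics, pixels), "extrinsics" (4x4, takes a point from camera to world coordinates); the wrist camera has in their place "hand_eye" (4x4, takes a point from camera to tool coordinates, whose origin is the TCP and whose axes are the flange's). Camera axes: x right, y up, looking along -z (the intrinsics and any distortion apply to the point x, -y, -z); pixel columns grow to the right and rows downward; lengths in m; the calibration is good to about 2 mm. The wrist camera is an equidistant fisheye: a pixel r from the principal point sees the ray r / f radians off the axis. A picture is of the moment at which its call begins: read the wrist's pose just before it. calibration takes no time and is no camera call.
- order.close_job(): hands the job in; it is judged then, once.
The state is a dict: "t": time; "q": joint angles; "dq": joint speeds; "joint_torque": joint torques, N m; "tool_pos": TCP position; "orientation": TCP orientation; "force": force on the tool from outside, world axes, zero at the start; "wrist_torque": the same for the moment, N m; "opening": finger opening in m; "gripper_force": force on a finger pad.
Only numpy, scipy, OpenCV 4.12 (cv2) and the standard library are available. Lean on these libraries where they do the work, as an engineer would, in place of code of your own. Each camera call takes 0.05 s, during which the arm holds its last target. There are 200 camera calls.

### The job

Clear the cutting block for packing: put every rind offcut into the scrap box beside it. Only then stack all the waiting cases, lying flat, one at a time onto the first case that stands on the block, so that they make one straight, square column with edges flush to within a centimetre; leave the mug, the scraper and the slab of cheese undisturbed.

Things in the scene. Friction and masses are not known exactly. Their poses are not given: they have to be found in the camera images.
- block: fixed maple cutting block on the bench, 240 (its x) x 420 (its y) x 50 (z) mm. Origin at the centre of its underside, on the bench top; its working top is 50 mm above the bench.
- scrap: fixed shallow open wooden scrap box beside the block's -y end (6 mm gap), 240 (its x) x 160 (its y) x 46 (z) mm outside, walls and floor 6 mm. Origin at the centre of its underside, on the bench top; its rim is 4 mm lower than the block's top.
- first_case: the first case of the column, standing loose on the block near its +y end with its long side roughly along the block's x: closed flat box of pale plywood with two darker battens and a thin dark lid seam round it, 110 (its x) x 64 (its y) x 40 (its z) mm, about 0.3 kg, solid and rigid, either large face may be up. Origin at its centre.
- case1: waiting case, lying flat on the bench on the robot's left; three or four are present: closed flat box of pale plywood with two darker battens and a thin dark lid seam round it, 110 (its x) x 64 (its y) x 40 (its z) mm, about 0.3 kg, solid and rigid, either large face may be up. Origin at its centre.
- case2: waiting case, lying flat on the bench on the robot's left; three or four are present: closed flat box of pale plywood with two darker battens and a thin dark lid seam round it, 110 (its x) x 64 (its y) x 40 (its z) mm, about 0.3 kg, solid and rigid, either large face may be up. Origin at its centre.
- case3: waiting case, lying flat on the bench on the robot's left; three or four are present: closed flat box of pale plywood with two darker battens and a thin dark lid seam round it, 110 (its x) x 64 (its y) x 40 (its z) mm, about 0.3 kg, solid and rigid, either large face may be up. Origin at its centre.
- case4: waiting case, lying flat on the bench on the robot's left; three or four are present: closed flat box of pale plywood with two darker battens and a thin dark lid seam round it, 110 (its x) x 64 (its y) x 40 (its z) mm, about 0.3 kg, solid and rigid, either large face may be up. Origin at its centre.
- offcut1: rind offcut of hard cheese (rigid), yellow with a brown rind edge, about 40 g, a 60 x 26 x 24 mm (its x, y, z) straight bar; lies on the block at the start. Origin at the centre of its bounding box. Five or six offcuts are present.
- offcut2: rind offcut of hard cheese (rigid), yellow with a brown rind edge, about 40 g, a 60 x 26 x 24 mm (its x, y, z) straight bar; lies on the block at the start. Origin at the centre of its bounding box. Five or six offcuts are present.
- offcut3: rind offcut of hard cheese (rigid), yellow with a brown rind edge, about 40 g, a 44 x 34 x 28 mm (its x, y, z) blocky lump; lies on the block at the start. Origin at the centre of its bounding box. Five or six offcuts are present.
- offcut4: rind offcut of hard cheese (rigid), yellow with a brown rind edge, about 40 g, a 44 x 34 x 28 mm (its x, y, z) blocky lump; lies on the block at the start. Origin at the centre of its bounding box. Five or six offcuts are present.
- offcut5: rind offcut of hard cheese (rigid), yellow with a brown rind edge, about 40 g, a 52 x 30 x 24 mm (its x, y, z) stepped lump: full height over about the half towards its -x, 14 mm thick over the rest (its underside is flat); lies on the block at the start. Origin at the centre of its bounding box. Five or six offcuts are present.
- offcut6: rind offcut of hard cheese (rigid), yellow with a brown rind edge, about 40 g, a 52 x 30 x 24 mm (its x, y, z) stepped lump: full height over about the half towards its -x, 14 mm thick over the rest (its underside is flat); lies on the block at the start. Origin at the centre of its bounding box. Five or six offcuts are present.
- wedge: bystander: slab of cheese standing on edge on the bench beyond the block, 30 x 140 x 85 mm high, loose. Origin at the centre of its underside.
- mug: bystander: white mug, 76 mm across, 85 mm high, loose on the bench. Origin at the centre of its underside.
- scraper: bystander: flat spatula lying loose on the bench beyond the block, about 250 mm long. Origin on its underside.

How it is judged:
By the outcome, as a careful person would: the job done as asked, in the order asked, and still so for the second after the job is handed in, with the robot touching nothing.
Of offcut1, offcut2, offcut3, offcut4, offcut5, offcut6 only 5 to 6 are there at a start; the rules pass over those that are not, and their reading is None.
Of case1, case2, case3, case4 only 3 to 4 are there at a start; the rules pass over those that are not, and their reading is None.
At some moment in a run one of offcut1, offcut2, offcut3, offcut4, offcut5, offcut6 may be knocked a few centimetres aside while the robot is not near it.
Once in a run the grip may slacken for a moment while it holds something.
It also fails if it takes over 210 s, if anything falls off the work surface, if the arm or the gripper's body presses on something with over 40 N, if the wrist force passes 120 N, or if a joint passes its speed limit or range.

## Working session

There is one attempt and no reset: what is moved stays moved. The work goes in short steps, Python scripts to look and compute and a tool call to move; the robot and the scene stay as the last step left them, time stands still between calls to the robot, and variables do not carry over. Pictures are saved under pics/ and viewed, at most 14 in all, crops included, and the job is handed in when it is done.

Besides the shell and the picture viewer there is one more tool, called as name([rows], argument=value, ...), one row to a line, values as JSON. send_rows: Moves the arm, as the interface text tells. Scaled input: -1 to 1 covers 0.2 m each way for a shift and 60 degrees each way for a turn. Its arguments: {"type":"object","properties":{"plan":{"type":"array"},"force":{"type":"number"}},"required":["plan"]}

```bash
ls; mkdir -p pics
cat > h.py <<'E'
import numpy as np, cv2
from plant import telemetry, viewer, order
def snap(n):
    im,d=viewer.read_camera(n); return im,d
def pts(n,d):
    c=viewer.calibration(n);K=np.array(c["camera_matrix"]);T=np.array(c["extrinsics"])
    v,u=np.mgrid[:d.shape[0],:d.shape[1]]
    P=np.stack([(u-K[0,2])/K[0,0]*d,-(v-K[1,2])/K[1,1]*d,-d],-1)
    return P@T[:3,:3].T+T[:3,3]
E
python3 - <<'E'
from h import *
print(telemetry.read_state())
for n in("top","scene"):
    im,d=snap(n); cv2.imwrite(f"pics/{n}0.png",im); np.save(f"{n}0.npy",d)
    c=viewer.calibration(n);print(c)
print(viewer.calibration("wrist"))
E
```

```text
pics
{'t': 0.0, 'q': array([ 1.18860106e+00,  1.31193404e-01,  1.48925041e+00,  1.43236276e-06,
        1.52299575e+00, -8.54052931e-02]), 'dq': array([ 0.00031377,  0.00076604, -0.00051239,  0.0004523 , -0.00190854,
        0.00111475]), 'joint_torque': array([ 8.32950154e-04, -5.59853053e+01, -4.91756701e+01,  7.68133882e-02,
        3.58642673e-02, -1.49918142e-04]), 'tool_pos': array([0.17525421, 0.57328083, 0.23458401]), 'orientation': array([-4.64423904e-01, -3.10663964e+00,  2.82129449e-03]), 'force': array([-0.03340968, -0.1631147 ,  0.16746894]), 'wrist_torque': array([ 0.02539722,  0.0182158 , -0.03501061]), 'gripper_force': 0.0, 'opening': 0.09295085317669004}
{'camera_matrix': array([[446.36687027,   0.        , 276.85433036],
       [  0.        , 446.36687027, 208.87030724],
       [  0.        ,   0.        ,   1.        ]]), 'extrinsics': array([[ 0.01631896,  0.9918688 , -0.126214  ,  0.4735403 ],
       [-0.999622  ,  0.0189778 ,  0.01989238,  0.01838476],
       [ 0.0221259 ,  0.12584167,  0.99180357,  1.08898826],
       [ 0.        ,  0.        ,  0.        ,  1.
[... 272 characters left out ...]
68901771, -0.45960312,  0.56037449,  0.64526614],
       [ 0.01945903,  0.78465587,  0.61962611,  0.77992019],
       [ 0.        ,  0.        ,  0.        ,  1.        ]])}
{'camera_matrix': array([[325.1922621 ,   0.        , 282.4149473 ],
       [  0.        , 325.1922621 , 215.29641553],
       [  0.        ,   0.        ,   1.        ]]), 'hand_eye': array([[ 1.01892701e-03,  9.65806697e-01,  2.59261231e-01,
         7.21453961e-02],
       [ 9.99998835e-01, -1.27877074e-03,  8.33597529e-04,
        -6.76720154e-05],
       [ 1.13662975e-03,  2.59260079e-01, -9.65806875e-01,
        -1.49018363e-01],
       [ 0.00000000e+00,  0.00000000e+00,  0.00000000e+00,
         1.00000000e+00]])}
```

View pics/top0.png

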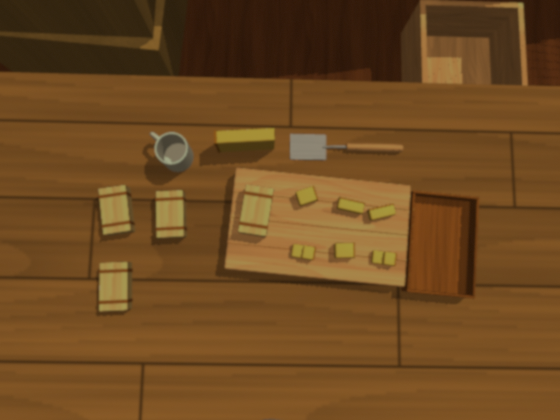

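View pics/scene0.png

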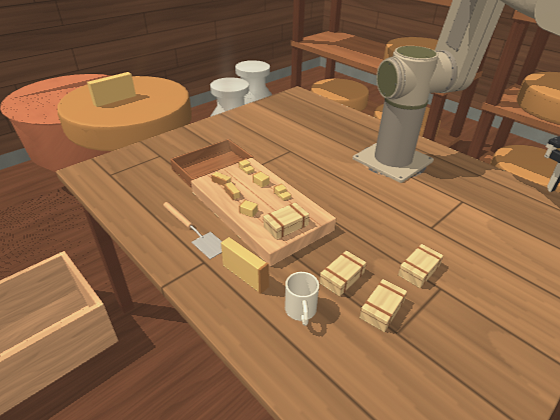

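The top view shows six offcuts on the block: lumps at (307,196) and (344,250), bars at (350,206) and (381,212), and stepped pieces at (303,252) and (384,258). The first case is at (256,210), and three waiting cases are at (115,210), (170,214) and (114,287). The scrap box is at (442,244), and the mug, slab and scraper are on the far side. The scene view agrees.

```bash
cat >> h.py <<'E'
def rects(d,zlo,zhi,box,amin=60,n="top"):
    P=pts(n,d); x,y,z=P[...,0],P[...,1],P[...,2]
    m=((d>0)&(z>zlo)&(z<zhi)&(x>box[0])&(x<box[1])&(y>box[2])&(y<box[3])).astype(np.uint8)
    k,l=cv2.connectedComponents(m,connectivity=4)[:2]; out=[]
    for i in range(1,k):
        s=l==i
        if s.sum()<amin: continue
        q=P[s]; (c,(w,h),a)=cv2.minAreaRect((q[:,:2]*1000).astype(np.float32))
        if w<h: w,h,a=h,w,a+90
        a=(a+90)%180-90
        out.append((np.round(c),round(w),round(h),round(a,1),round(np.median(q[:,2])*1000,1),int(s.sum())))
    return out
E
python3 - <<'E'
from h import *
d=np.load("top0.npy"); P=pts("top",d)
for u,v in[(330,230),(395,270),(60,330),(445,240),(200,330),(344,250),(256,210),(115,210)]: print(u,v,P[v,u])
print("offcuts");[print(r) for r in rects(d,.058,.085,(.3,.75,-.3,.25),40)]
print("cases");[print(r) for r in rects(d,.03,.05,(.2,.75,.15,.6))]
print("first");[print(r) for r in rects(d,.084,.1,(.2,.75,0,.25))]
print("scrap/block");[print(r) for r in rects(d,.025,.056,(.2,.75,-.6,.15),500)]
E
```

```text
330 230 [ 0.55824609 -0.12745123  0.05095958]
395 270 [ 0.46803739 -0.27953762  0.04789813]
60 330 [ 3.15006003e-01  5.02360307e-01 -3.38943705e-04]
445 240 [ 0.54274286 -0.41724742  0.00230041]
200 330 [ 0.31894978  0.17436768 -0.00318077]
344 250 [ 0.51112395 -0.15505177  0.08063122]
256 210 [0.59714583 0.04529144 0.09046654]
115 210 [0.59714713 0.37783708 0.039421  ]
offcuts
(array([720., 222.]), 61, 17, -39.4, np.float64(73.4), 102)
(array([636., -69.]), 45, 34, -69.9, np.float64(77.8), 306)
(array([ 616., -171.]), 60, 27, 78.4, np.float64(74.0), 324)
(array([ 603., -244.]), 61, 26, -75.9, np.float64(74.0), 316)
(array([ 512., -157.]), 45, 34, -89.0, np.float64(78.0), 322)
(array([508., -63.]), 52, 32, 81.2, np.float64(71.3), 311)
(array([ 497., -248.]), 53, 30, 83.0, np.float64(70.5), 323)
cases
(array([718., 228.]), 68, 23, -50.3, np.float64(39.8), 63)
(array([600., 381.]), 111, 65, 10.4, np.float64(40.5), 1329)
(array([593., 251.]), 111, 65, 4.4, np.float64(40.4), 1296)
(array([422., 373.]), 110, 67, 3.3, np.float64(40.4), 1415)
first
(array([599.,  47.]), 111, 64, -8.0, np.float64(90.4), 1372)
scrap/block
(array([ 558., -183.]), 588, 250, 84.5, np.float64(50.1), 16277)
```

send_rows([
  [[-0.2,0.75,-1,0,-0.882],[-0.2,0.75,-1,0,-0.882],[-0.2,0.75,-1,0,-0.882],[-0.2,0.75,-1,0,-0.882],[-0.2,0.75,-1,0,-0.882],[-0.2,0.75,-1,0,-0.882],[-0.2,0.75,-1,0,-0.882],[-0.2,0.75,-1,0,-0.882],[-0.2,0.75,-1,0,-0.882],[-0.2,0.75,-1,0,-0.882]],
], force=25)

```text
t: 0.93
tool_pos: [0.3254, 0.3736, 0.2354]
orientation: [-1.798, -2.576, 0.001]
force: [-0.3, 0.3, 1.3]
opening: 0.0563
gripper_force: 0.0
```

send_rows([
  [[-0.2,0.75,-1,0,0],[-0.2,0.75,-1,0,0],[-0.2,0.75,-1,0,0],[-0.2,0.75,-1,0,0],[-0.2,0.75,-1,0,0],[-0.2,0.75,-1,0,0],[-0.2,0.75,-1,0,0],[-0.2,0.75,-1,0,0],[-0.2,0.75,-1,0,0]],
])

```text
t: 1.68
tool_pos: [0.475, 0.1745, 0.2353]
orientation: [-1.798, -2.575, 0.001]
force: [-0.0, 0.7, -0.1]
opening: 0.056
gripper_force: 0.0
```

send_rows([
  [[-0.2,0.805,-1,0,0],[-0.2,0.805,-1,0,0],[-0.2,0.805,-1,0,0],[-0.2,0.805,-1,0,0],[-0.2,0.805,-1,0,0],[-0.2,0.805,-1,0,0],[-0.2,0.805,-1,0,0],[-0.2,0.805,-1,0,0],[-0.2,0.805,-1,0,0]],
])

```text
t: 2.43
tool_pos: [0.6361, -0.0241, 0.2351]
orientation: [-1.797, -2.575, -0.0]
force: [-1.0, 0.1, -0.3]
opening: 0.0562
gripper_force: 0.0
```

send_rows([
  [[-0.2,0,-0.215,-0.5,0],[-0.2,0,-0.215,-0.5,0],[-0.2,0,-0.215,-0.5,0],[-0.2,0,-0.215,-0.5,0],[-0.2,0,-0.215,-0.5,0],[-0.2,0,-0.215,-0.5,0]],
])

```text
t: 2.93
tool_pos: [0.6373, -0.0672, 0.1383]
orientation: [1.796, 2.575, 0.003]
force: [0.2, 0.3, 0.7]
opening: 0.0557
gripper_force: 0.0
```

send_rows([
  [[-0.2,0,0,-0.32,0],[-0.2,0,0,-0.32,0],[-0.2,0,0,-0.32,0],[-0.2,0,0,-0.32,0],[-0.2,0,0,-0.32,0],[1,0,0,-0.32,0],[1,0,0,-0.32,0],[1,0,0,-0.32,0],[1,0,0,-0.32,0],[1,0,0,-0.32,0],[1,0,0,-0.32,0],[1,0,0,-0.32,0],[1,0,0,0,0],[1,0,0,0,0],[1,0,0,0,0]],
])

```text
t: 4.18
tool_pos: [0.6399, -0.0699, 0.1423]
orientation: [1.796, 2.568, 0.006]
force: [1.5, 0.6, 1.2]
opening: 0.0338
gripper_force: 25.0
```

send_rows([
  [[1,-0.1,-0.925,0,-0.418],[1,-0.1,-0.925,0,-0.418],[1,-0.1,-0.925,0,-0.418],[1,-0.1,-0.925,0,-0.418],[1,-0.1,-0.925,0,-0.418],[1,-0.1,-0.925,0,-0.418],[1,-0.1,-0.925,0,-0.418]],
])

```text
t: 4.77
tool_pos: [0.6157, -0.2554, 0.1346]
orientation: [-2.318, -2.119, 0.0]
force: [0.4, 0.5, 0.1]
opening: 0.034
gripper_force: 25.0
```

send_rows([
  [[1,-0.1,-0.92,0,0],[1,-0.1,-0.92,0,0],[1,-0.1,-0.92,0,0],[1,-0.1,-0.92,0,0],[1,-0.1,-0.92,0,0],[1,-0.1,-0.92,0,0],[1,-0.1,-0.92,0,0]],
])

```text
t: 5.35
tool_pos: [0.5965, -0.4375, 0.1347]
orientation: [-2.316, -2.121, -0.001]
force: [-0.2, 0.2, -0.4]
opening: 0.0336
gripper_force: 25.0
```

send_rows([
  [[1,0,0,-0.49,0],[1,0,0,-0.49,0],[1,0,0,-0.49,0],[1,0,0,-0.49,0],[1,0,0,-0.49,0],[0.05,0,0,-0.49,0],[0.05,0,0,-0.49,0],[0.05,0,0,-0.49,0],[0.05,0,0,0,0],[0.05,0,0,0,0],[0.05,0,0,0,0],[-0.2,0.1,0.67,0,-0.11],[-0.2,0.1,0.67,0,-0.11],[-0.2,0.1,0.67,0,-0.11],[-0.2,0.1,0.67,0,-0.11],[-0.2,0.1,0.67,0,-0.11]],
])

```text
t: 6.68
tool_pos: [0.618, -0.301, 0.1375]
orientation: [2.429, 1.989, 0.002]
force: [-0.0, 0.2, 0.2]
opening: 0.0555
gripper_force: 0.0
```

send_rows([
  [[-0.2,0,0.665,0,0],[-0.2,0,0.665,0,0],[-0.2,0,0.665,0,0],[-0.2,0,0.665,0,0],[-0.2,0,0.665,0,0],[-0.2,0,0.665,-0.32,0],[-0.2,0,0.665,-0.32,0],[-0.2,0,0.665,-0.32,0],[-0.2,0,0.665,-0.32,0],[1,0,0.665,-0.32,0],[1,0,0.665,-0.32,0],[1,0,0.665,-0.32,0],[1,0,0.665,-0.32,0],[1,0,0.665,-0.32,0],[1,0,0.665,-0.32,0],[1,0,0.665,0,0],[1,0,0.665,0,0],[1,0,0.665,0,0]],
])

```text
t: 8.18
tool_pos: [0.6199, -0.1723, 0.1425]
orientation: [2.428, 1.981, 0.008]
force: [1.0, -0.8, 1.7]
opening: 0.0259
gripper_force: 2.5
```

```bash
cat > look.py <<'E'
from h import *
im,d=snap("top"); s=telemetry.read_state(); print(s["t"],s["tool_pos"],s["opening"],s["gripper_force"])
print("block");[print(r) for r in rects(d,.058,.085,(.3,.68,-.3,.02),40)]
print("scrap");[print(r) for r in rects(d,.016,.043,(.3,.68,-.5,-.27),40)]
E
cat look.py >/dev/null; python3 look.py
```

```text
8.2333 [ 0.61889346 -0.17198256  0.13981309] 0.02607624772088893 2.4993282929062843
block
(array([ 603., -254.]), 40, 23, -73.5, np.float64(74.1), 103)
(array([ 513., -172.]), 34, 14, -1.7, np.float64(78.1), 71)
(array([508., -63.]), 52, 30, 80.6, np.float64(71.4), 308)
(array([ 497., -248.]), 53, 30, 82.8, np.float64(70.7), 326)
scrap
(array([ 529., -469.]), 230, 28, 1.4, np.float64(30.3), 515)
(array([ 567., -317.]), 142, 3, -4.8, np.float64(34.3), 122)
(array([ 596., -447.]), 34, 24, -5.2, np.float64(34.3), 131)
```

send_rows([
  [[1,0,0,0,0],[1,0,0,0,0],[1,0,0,0,0],[1,0,0,0,0]],
], force=25)

```text
t: 8.57
tool_pos: [0.6155, -0.1709, 0.1339]
orientation: [-2.433, -1.984, 0.002]
force: [0.3, -0.6, -0.8]
opening: 0.0258
gripper_force: 25.0
```

send_rows([
  [[1,-0.065,-0.965,0,0.11],[1,-0.065,-0.965,0,0.11],[1,-0.065,-0.965,0,0.11],[1,-0.065,-0.965,0,0.11],[1,-0.065,-0.965,0,0.11],[1,-0.065,-0.965,0,0.11],[1,-0.065,-0.965,0,0.11],[1,-0.065,-0.965,-0.45,0.11],[1,-0.065,-0.965,-0.45,0.11],[1,-0.065,-0.965,-0.45,0.11],[1,-0.065,-0.965,-0.45,0.11],[0.2,-0.065,-0.965,-0.45,0.11],[0.2,-0.065,-0.965,-0.45,0.11],[0.2,-0.065,-0.965,-0.45,0.11],[0.2,-0.065,-0.965,0,0.11],[0.2,-0.065,-0.965,0,0.11],[0.2,-0.065,-0.965,0,0.11]],
])

```text
t: 9.98
tool_pos: [0.6078, -0.3671, 0.1477]
orientation: [2.305, 2.112, 0.005]
force: [1.1, -1.4, 1.5]
opening: 0.0371
gripper_force: 0.0
```

send_rows([
  [[-0.2,0,0.6,0,0.318],[-0.2,0,0.6,0,0.318],[-0.2,0,0.6,0,0.318],[-0.2,0,0.6,0,0.318],[-0.2,0,0.6,0,0.318],[-0.2,0,0.6,-0.32,0.318],[-0.2,0,0.6,-0.32,0.318],[-0.2,0,0.6,-0.32,0.318],[-0.2,0,0.6,-0.32,0.318],[1,0,0.6,-0.32,0.318],[1,0,0.6,-0.32,0.318],[1,0,0.6,-0.32,0.318],[1,0,0.6,-0.32,0.318],[1,0,0.6,-0.32,0.318],[1,0,0.6,-0.32,0.318],[1,0,0.6,0,0.318],[1,0,0.6,0,0.318],[1,0,0.6,0,0.318]],
])

```text
t: 11.48
tool_pos: [0.6067, -0.2457, 0.1425]
orientation: [1.927, 2.47, 0.003]
force: [1.2, -0.6, -0.1]
opening: 0.0257
gripper_force: 25.0
```

send_rows([
  [[1,-0.345,-0.94,0,-0.318],[1,-0.345,-0.94,0,-0.318],[1,-0.345,-0.94,0,-0.318],[1,-0.345,-0.94,0,-0.318],[1,-0.345,-0.94,0,-0.318],[1,-0.345,-0.94,0,-0.318],[1,-0.345,-0.94,0,-0.318],[1,-0.345,-0.94,-0.48,-0.318],[1,-0.345,-0.94,-0.48,-0.318],[1,-0.345,-0.94,-0.48,-0.318],[1,-0.345,-0.94,-0.48,-0.318],[0.2,-0.345,-0.94,-0.48,-0.318],[0.2,-0.345,-0.94,-0.48,-0.318],[0.2,-0.345,-0.94,-0.48,-0.318],[0.2,-0.345,-0.94,0,-0.318],[0.2,-0.345,-0.94,0,-0.318],[0.2,-0.345,-0.94,0,-0.318]],
])

```text
t: 12.9
tool_pos: [0.5378, -0.4351, 0.1462]
orientation: [2.307, 2.114, 0.002]
force: [0.9, 0.1, 1.8]
opening: 0.037
gripper_force: 0.0
```

send_rows([
  [[-0.2,-0.185,0.92,0,-0.033],[-0.2,-0.185,0.92,0,-0.033],[-0.2,-0.185,0.92,0,-0.033],[-0.2,-0.185,0.92,0,-0.033],[-0.2,-0.185,0.92,0,-0.033],[-0.2,-0.185,0.92,0,-0.033],[-0.2,-0.185,0.92,0,-0.033]],
])

```text
t: 13.48
tool_pos: [0.4988, -0.248, 0.1384]
orientation: [2.347, 2.081, 0.002]
force: [0.5, -0.6, -0.4]
opening: 0.0556
gripper_force: 0.0
```

```bash
python3 look.py
```

```text
13.5333 [ 0.49882507 -0.24900886  0.13812768] 0.05569019658997644 0.0
block
(array([ 512., -157.]), 45, 34, -89.0, np.float64(77.9), 321)
(array([508., -63.]), 52, 30, 80.7, np.float64(71.5), 309)
(array([ 498., -238.]), 32, 30, 82.1, np.float64(65.0), 202)
scrap
(array([ 650., -366.]), 64, 3, 86.0, np.float64(30.6), 57)
(array([ 636., -462.]), 63, 30, 48.6, np.float64(31.7), 114)
```

send_rows([
  [[-0.2,0,0,-0.32,0],[-0.2,0,0,-0.32,0],[-0.2,0,0,-0.32,0],[-0.2,0,0,-0.32,0],[1,0,0,-0.32,0],[1,0,0,-0.32,0],[1,0,0,-0.32,0],[1,0,0,-0.32,0],[1,0,0,-0.32,0],[1,0,0,-0.32,0],[1,0,0,0,0],[1,0,0,0,0],[1,0,0,0,0]],
])

```text
t: 14.62
tool_pos: [0.5004, -0.2499, 0.1418]
orientation: [2.346, 2.077, 0.004]
force: [1.1, -0.9, 0.4]
opening: 0.0301
gripper_force: 25.0
```

send_rows([
  [[1,-0.12,-0.89,0,0],[1,-0.12,-0.89,0,0],[1,-0.12,-0.89,0,0],[1,-0.12,-0.89,0,0],[1,-0.12,-0.89,0,0],[1,-0.12,-0.89,0,0],[1,-0.12,-0.89,-0.48,0],[1,-0.12,-0.89,-0.48,0],[1,-0.12,-0.89,-0.48,0],[1,-0.12,-0.89,-0.48,0],[0.14,-0.12,-0.89,-0.48,0],[0.14,-0.12,-0.89,-0.48,0],[0.14,-0.12,-0.89,-0.48,0],[0.14,-0.12,-0.89,0,0],[0.14,-0.12,-0.89,0,0],[0.14,-0.12,-0.89,0,0],[-0.2,0.075,0,0,0],[-0.2,0.075,0,0,0],[-0.2,0.075,0,0,0],[-0.2,0.075,0,0,0]],
])

```text
t: 16.28
tool_pos: [0.5104, -0.2627, 0.1386]
orientation: [2.35, 2.078, 0.002]
force: [0.4, -0.1, -0.0]
opening: 0.0553
gripper_force: 0.0
```

send_rows([
  [[-0.2,0.075,0,0,0]],
])

```text
t: 16.37
tool_pos: [0.5243, -0.257, 0.1371]
orientation: [-2.348, -2.085, -0.003]
force: [0.3, 0.1, 0.1]
opening: 0.056
gripper_force: 0.0
```

send_rows([
  [[-0.2,0,0,0,0],[-0.2,0,0,0,0],[-0.2,0,0,0,0]],
])

```text
t: 16.62
tool_pos: [0.5245, -0.2647, 0.1372]
orientation: [2.351, 2.08, 0.0]
force: [-0.1, 0.8, -0.1]
opening: 0.0557
gripper_force: 0.0
```

```bash
python3 look.py
```

```text
16.6667 [ 0.52417916 -0.264834    0.13679871] 0.055799965022435706 0.0
block
(array([ 513., -156.]), 45, 34, -89.2, np.float64(78.1), 321)
(array([508., -63.]), 52, 30, 80.7, np.float64(71.5), 309)
scrap
(array([ 610., -344.]), 22, 10, 86.9, np.float64(29.7), 42)
(array([ 472., -423.]), 53, 30, 82.2, np.float64(26.5), 290)
(array([ 446., -462.]), 64, 5, -5.2, np.float64(29.4), 136)
```

send_rows([
  [[-0.2,-0.062,0.542,0,0.133],[-0.2,-0.062,0.542,0,0.133],[-0.2,-0.062,0.542,0,0.133],[-0.2,-0.062,0.542,0,0.133],[-0.2,-0.062,0.542,0,0.133],[-0.2,-0.062,0.542,-0.33,0.133],[-0.2,-0.062,0.542,-0.33,0.133],[-0.2,-0.062,0.542,-0.33,0.133],[-0.2,-0.062,0.542,-0.33,0.133],[1,-0.062,0.542,-0.33,0.133],[1,-0.062,0.542,-0.33,0.133],[1,-0.062,0.542,-0.33,0.133],[1,-0.062,0.542,-0.33,0.133],[1,-0.062,0.542,-0.33,0.133],[1,-0.062,0.542,-0.33,0.133],[1,-0.062,0.542,0,0.133],[1,-0.062,0.542,0,0.133],[1,-0.062,0.542,0,0.133]],
])

```text
t: 18.17
tool_pos: [0.5151, -0.1562, 0.1419]
orientation: [2.196, 2.235, 0.005]
force: [0.8, -0.5, 0.6]
opening: 0.0336
gripper_force: 25.0
```

send_rows([
  [[1,0.15,-0.99,0,-0.1],[1,0.15,-0.99,0,-0.1],[1,0.15,-0.99,0,-0.1],[1,0.15,-0.99,0,-0.1],[1,0.15,-0.99,0,-0.1],[1,0.15,-0.99,0,-0.1],[1,0.15,-0.99,0,-0.1],[1,0.15,-0.99,-0.48,-0.1],[1,0.15,-0.99,-0.48,-0.1],[1,0.15,-0.99,-0.48,-0.1],[1,0.15,-0.99,-0.48,-0.1],[0.05,0.15,-0.99,-0.48,-0.1],[0.05,0.15,-0.99,-0.48,-0.1],[0.05,0.15,-0.99,-0.48,-0.1],[0.05,0.15,-0.99,0,-0.1],[0.05,0.15,-0.99,0,-0.1],[0.05,0.15,-0.99,0,-0.1],[0.05,0.15,-0.99,0,-0.1]],
])

```text
t: 19.67
tool_pos: [0.5458, -0.356, 0.1453]
orientation: [2.306, 2.113, 0.004]
force: [0.1, -0.4, 1.2]
opening: 0.0442
gripper_force: 0.0
```

send_rows([
  [[-0.2,-0.17,0.98,0,-0.083],[-0.2,-0.17,0.98,0,-0.083],[-0.2,-0.17,0.98,0,-0.083],[-0.2,-0.17,0.98,0,-0.083],[-0.2,-0.17,0.98,0,-0.083],[-0.2,-0.17,0.98,0,-0.083],[-0.2,-0.17,0.98,0,-0.083],[-0.2,-0.17,0.98,0,-0.083]],
])

```text
t: 20.33
tool_pos: [0.5085, -0.1575, 0.1368]
orientation: [2.404, 2.019, 0.001]
force: [0.3, -1.0, 1.0]
opening: 0.0558
gripper_force: 0.0
```

```bash
python3 look.py
```

```text
20.3833 [ 0.50838171 -0.15802707  0.13651298] 0.05561094146916537 0.0
block
(array([508., -63.]), 52, 30, 80.7, np.float64(71.4), 309)
scrap
(array([ 636., -323.]), 46, 3, -5.2, np.float64(34.3), 41)
(array([ 561., -451.]), 270, 123, 27.6, np.float64(30.8), 627)
(array([ 605., -360.]), 68, 24, 81.7, np.float64(30.3), 191)
(array([ 597., -437.]), 47, 35, 84.8, np.float64(33.6), 302)
(array([ 531., -453.]), 26, 9, -11.8, np.float64(29.9), 42)
(array([ 470., -441.]), 31, 22, -13.0, np.float64(30.4), 95)
```

send_rows([
  [[-0.2,0,0.475,0,0],[-0.2,0,0.475,0,0],[-0.2,0,0.475,0,0],[-0.2,0,0.475,0,0],[-0.2,0,0.475,-0.325,0],[-0.2,0,0.475,-0.325,0],[-0.2,0,0.475,-0.325,0],[-0.2,0,0.475,-0.325,0],[1,0,0.475,-0.325,0],[1,0,0.475,-0.325,0],[1,0,0.475,-0.325,0],[1,0,0.475,-0.325,0],[1,0,0.475,-0.325,0],[1,0,0.475,-0.325,0],[1,0,0.475,0,0],[1,0,0.475,0,0],[1,0,0.475,0,0]],
])

```text
t: 21.8
tool_pos: [0.5111, -0.0626, 0.1416]
orientation: [2.401, 2.016, 0.008]
force: [0.4, 0.0, 0.0]
opening: 0.03
gripper_force: 25.0
```

send_rows([
  [[1,-0.14,-0.9,0,0.067],[1,-0.14,-0.9,0,0.067],[1,-0.14,-0.9,0,0.067],[1,-0.14,-0.9,0,0.067],[1,-0.14,-0.9,0,0.067],[1,-0.14,-0.9,0,0.067]],
])

```text
t: 22.3
tool_pos: [0.4786, -0.2455, 0.1352]
orientation: [2.338, 2.098, -0.001]
force: [0.6, -0.5, -0.7]
opening: 0.0299
gripper_force: 25.0
```

send_rows([
  [[1,0,-0.545,0,0],[1,0,-0.545,0,0],[1,0,-0.545,0,0],[1,0,-0.545,0,0],[1,0,-0.545,0,0],[1,0,-0.545,-0.48,0],[1,0,-0.545,-0.48,0],[1,0,-0.545,-0.48,0],[1,0,-0.545,-0.48,0],[0.14,0,-0.545,-0.48,0],[0.14,0,-0.545,-0.48,0],[0.14,0,-0.545,-0.48,0],[0.14,0,-0.545,0,0],[0.14,0,-0.545,0,0],[0.14,0,-0.545,0,0],[0.14,0,-0.545,0,0]],
])

```text
t: 23.63
tool_pos: [0.4835, -0.3542, 0.1443]
orientation: [2.324, 2.094, 0.003]
force: [0.4, -1.1, 0.5]
opening: 0.0399
gripper_force: 0.0
```

send_rows([
  [[-1,-0.2,1,0.5,0],[-1,-0.2,1,0.5,0],[-1,-0.2,1,0.5,0],[-1,-0.2,1,0.5,0],[-1,-0.2,1,0.5,0],[-1,-0.2,1,0.5,0],[-1,-0.2,1,0.5,0],[-1,-0.2,1,0.5,0]],
])

```text
t: 24.3
tool_pos: [0.4404, -0.1507, 0.2368]
orientation: [2.33, 2.103, 0.002]
force: [0.3, -0.5, -0.6]
opening: 0.0884
gripper_force: 0.0
```

```bash
sed -i 's/^im,d=snap("top")/im,d=snap("top"); cv2.imwrite("pics\/cur.png",im)/' look.py; python3 look.py; cp pics/cur.png pics/a1.png
```

```text
24.35 [ 0.43999865 -0.15135336  0.23582432] 0.09130843462783537 0.0
block
scrap
(array([ 592., -320.]), 134, 3, -5.0, np.float64(35.4), 117)
(array([ 585., -447.]), 235, 117, 32.7, np.float64(30.1), 526)
(array([ 603., -360.]), 67, 26, 84.9, np.float64(29.9), 290)
(array([ 597., -436.]), 46, 34, 84.4, np.float64(33.3), 309)
(array([ 541., -353.]), 46, 34, 85.6, np.float64(33.7), 300)
(array([ 534., -429.]), 61, 27, 84.7, np.float64(30.0), 303)
(array([ 501., -368.]), 51, 26, -89.8, np.float64(28.9), 147)
(array([ 482., -427.]), 52, 19, 66.2, np.float64(29.1), 138)
```

View pics/a1.png

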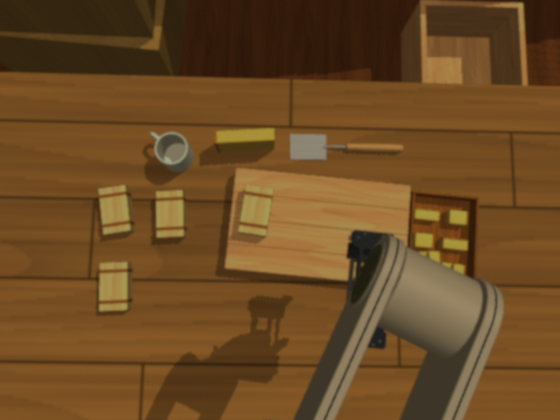

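send_rows([
  [[-1,0.4,1,0,0.85],[-1,0.4,1,0,0.85],[-1,0.4,1,0,0.85],[-1,0.4,1,0,0.85],[-1,0.4,1,0,0.85],[-1,0.4,1,0,0.85],[-1,0.4,1,0,0.85],[-1,0.4,1,0,0.85],[-1,0.4,1,0,0.85],[-1,0.4,1,0,0.85]],
], force=40)

```text
t: 25.18
tool_pos: [0.5197, 0.0478, 0.2348]
orientation: [-1.209, -2.898, 0.001]
force: [-0.2, -0.4, -0.0]
opening: 0.0932
gripper_force: 0.0
```

send_rows([
  [[-1,0.365,1,0,0.82],[-1,0.365,1,0,0.82],[-1,0.365,1,0,0.82],[-1,0.365,1,0,0.82],[-1,0.365,1,0,0.82],[-1,0.365,1,0,0.82],[-1,0.365,1,0,0.82],[-1,0.365,1,0,0.82],[-1,0.365,1,0,0.82],[-1,0.365,1,0,0.82],[-1,0.365,1,0,0.82]],
])

```text
t: 26.1
tool_pos: [0.5929, 0.248, 0.2359]
orientation: [-0.108, 3.139, 0.0]
force: [0.2, 0.4, 1.0]
opening: 0.0929
gripper_force: 0.0
```

```bash
cat > st.py <<'E'
from h import *
s=telemetry.read_state(); o=s["orientation"]; print(s["t"],np.round(s["tool_pos"]*1000,1),"psi",(2*np.degrees(np.arctan2(o[1],o[0]))-90+180)%360-180,"q6",s["q"][5])
E
python3 st.py; python3 look.py
```

```text
26.1 [592.9 248.  235.9] psi 93.95119150073532 q6 -1.323355065144
26.15 [0.59290177 0.24811486 0.23596443] 0.09277880439809573 0.0
block
scrap
(array([ 540., -315.]), 238, 8, -3.4, np.float64(35.7), 227)
(array([ 560., -451.]), 271, 124, 27.2, np.float64(29.7), 618)
(array([ 603., -359.]), 67, 26, 84.1, np.float64(30.3), 285)
(array([ 597., -437.]), 47, 34, 84.9, np.float64(33.6), 311)
(array([ 541., -348.]), 54, 34, 85.1, np.float64(33.6), 300)
(array([ 534., -428.]), 60, 27, 84.6, np.float64(29.9), 306)
(array([ 487., -396.]), 121, 46, 67.0, np.float64(26.6), 604)
```

send_rows([
  [[-1,0,0.015,-0.5,0],[-1,0,0.015,-0.5,0],[-1,0,0.015,-0.5,0],[-1,0,0.015,-0.8,0],[-1,0,0.015,-0.8,0],[-1,0,0.015,-1,0],[-1,0,0.015,-1,0],[-1,0,0.015,-1,0],[-1,0,0.015,-1,0],[-1,0,0.015,-1,0]],
])

```text
t: 26.98
tool_pos: [0.5949, 0.2525, 0.039]
orientation: [-0.115, 3.135, 0.002]
force: [1.2, 1.3, 0.2]
opening: 0.0927
gripper_force: 0.0
```

send_rows([
  [[-1,0,0,-0.065,0],[-1,0,0,-0.065,0],[-1,0,0,-0.065,0],[1,0,0,-0.065,0],[1,0,0,-0.065,0],[1,0,0,-0.065,0],[1,0,0,-0.065,0],[1,0,0,-0.065,0],[1,0,0,-0.065,0],[1,0,0,-0.065,0]],
])

```text
t: 27.82
tool_pos: [0.5929, 0.2519, 0.0228]
orientation: [-0.116, 3.139, -0.0]
force: [-0.5, -0.3, 1.1]
opening: 0.0635
gripper_force: 40.0
```

send_rows([
  [[1,0,0,0.65,0],[1,0,0,0.65,0],[1,0,0,0.65,0],[1,0,0,0.65,0],[1,0.03,-0.5,0.65,-0.203],[1,0.03,-0.5,0.65,-0.203],[1,0.03,-0.5,0.65,-0.203],[1,0.03,-0.5,0.65,-0.203],[1,0.03,-0.5,0.65,-0.203]],
])

```text
t: 28.57
tool_pos: [0.5985, 0.151, 0.1521]
orientation: [-0.221, -3.133, -0.0]
force: [-0.2, 0.7, -3.0]
opening: 0.0638
gripper_force: 40.0
```

send_rows([
  [[1,0,-0.525,0,0],[1,0,-0.525,0,0],[1,0,-0.525,0,0],[1,0,-0.525,0,0],[1,0,-0.525,0,0],[1,0,-0.525,0,0],[1,0,-0.525,0,0],[1,0,-0.525,0,0]],
])

```text
t: 29.23
tool_pos: [0.5987, 0.0486, 0.1524]
orientation: [-0.214, -3.134, -0.001]
force: [-0.1, 0.3, -3.2]
opening: 0.0637
gripper_force: 40.0
```

```bash
python3 st.py
```

```text
29.2333 [598.7  48.6 152.4] psi 82.1703208137323 q6 -1.4387726567696075
```

send_rows([
  [[1,0,-0.006,-0.12,0],[1,0,-0.006,-0.12,0],[1,0,-0.006,-0.17,0],[1,0,-0.006,-0.195,0],[1,0,-0.006,-0.195,0],[1,0,-0.006,-0.195,0]],
])

```text
t: 29.73
tool_pos: [0.5988, 0.046, 0.1138]
orientation: [0.217, 3.134, 0.0]
force: [-0.3, 0.4, -3.1]
opening: 0.0638
gripper_force: 40.0
```

```bash
python3 st.py
```

```text
29.7333 [598.8  46.  113.8] psi 82.06643718064856 q6 -1.4410756165730236
```

send_rows([
  [[1,0,0.004,-0.004,0],[1,0,0.004,-0.004,0],[-0.75,0,0.004,-0.004,0],[-0.75,0,0.004,-0.004,0],[-0.75,0,0.004,-0.004,0],[-0.75,0,0.004,-0.004,0],[-0.75,0,0.004,0.5,0],[-0.75,0,0.004,0.5,0],[-0.75,0,0.004,0.5,0],[-1,-0.2,0.95,0.5,0.25],[-1,-0.2,0.95,0.5,0.25],[-1,-0.2,0.95,0.5,0.25],[-1,-0.2,0.95,0.5,0.25],[-1,-0.2,0.95,0.5,0.25],[-1,-0.2,0.95,0.5,0.25],[-1,-0.2,0.95,0.5,0.25]],
])

```text
t: 31.07
tool_pos: [0.5583, 0.2373, 0.2138]
orientation: [-0.198, 3.135, -0.0]
force: [0.8, 0.2, -0.3]
opening: 0.093
gripper_force: 0.0
```

```bash
cat > look2.py <<'E'
from h import *; import sys
h=float(sys.argv[1]); im,d=snap("top"); im2,d2=snap("scene")
cv2.imwrite("pics/cur.png",im); cv2.imwrite("pics/curs.png",im2)
print("stack");[print(r) for r in rects(d,h-.006,h+.008,(.45,.75,-.1,.17))]
print("cases");[print(r) for r in rects(d,.03,.05,(.3,.66,.19,.6),300)]
P=pts("scene",d2); m=(d2>0)&(P[...,2]>.06)&(P[...,2]<h-.004)&(np.hypot(P[...,0]-.599,P[...,1]-.047)<.08)
q=P[m]
for z in np.arange(.06,h-.004,.01):
    s=q[abs(q[:,2]-z)<.005]
    if len(s)>20: print(round(z,3),len(s),"min/max x",np.percentile(s[:,0],[2,98]).round(4),"y",np.percentile(s[:,1],[2,98]).round(4))
E
python3 st.py; python3 look2.py 0.13
```

```text
31.0667 [558.3 237.3 213.8] psi 97.23050686313326 q6 -1.3795351819597863
stack
(array([598.,  48.]), 110, 64, -8.0, np.float64(130.3), 1486)
cases
(array([422., 372.]), 110, 66, 3.2, np.float64(40.5), 1397)
0.06 64 min/max x [0.5568 0.6552] y [0.0275 0.0856]
0.07 123 min/max x [0.5535 0.6555] y [0.0127 0.0859]
0.08 130 min/max x [0.5508 0.6556] y [0.0123 0.0855]
0.09 124 min/max x [0.5523 0.6555] y [0.0153 0.0856]
0.1 134 min/max x [0.5515 0.6555] y [0.0138 0.0867]
0.11 132 min/max x [0.5501 0.6555] y [0.0136 0.0856]
0.12 141 min/max x [0.5512 0.6549] y [0.0141 0.0868]
```

send_rows([
  [[-1,0.21,0.72,0,0.053],[-1,0.21,0.72,0,0.053],[-1,0.21,0.72,0,0.053],[-1,0.21,0.72,0,0.053],[-1,0.21,0.72,0,0.053],[-1,0.21,0.72,-0.5,0.053],[-1,0.21,0.72,-0.5,0.053],[-1,0.21,0.72,-0.8,0.053],[-1,0.21,0.72,-0.8,0.053],[-1,0.21,0.72,-0.9,0.053],[-1,0.21,0.72,-0.9,0.053],[-1,0.21,0.72,-0.9,0.053]],
])

```text
t: 32.17
tool_pos: [0.6004, 0.3774, 0.0324]
orientation: [0.277, -3.126, 0.003]
force: [0.2, -0.3, 0.5]
opening: 0.093
gripper_force: 0.0
```

```bash
python3 st.py
```

```text
32.1667 [600.4 377.4  32.4] psi 100.12189716075216 q6 -1.258274761084779
```

send_rows([
  [[-1,0,0.018,-0.048,0.005],[-1,0,0.018,-0.048,0.005],[-1,0,0.018,-0.048,0.005],[1,0,0.018,-0.048,0.005],[1,0,0.018,-0.048,0.005],[1,0,0.018,-0.048,0.005],[1,0,0.018,-0.048,0.005],[1,0,0.018,-0.048,0.005],[1,0,0.018,-0.048,0.005],[1,0,0.018,-0.048,0.005]],
])

```text
t: 33.0
tool_pos: [0.601, 0.3832, 0.0244]
orientation: [-0.288, 3.128, -0.0]
force: [0.8, -1.6, 3.9]
opening: 0.0643
gripper_force: 40.0
```

```bash
python3 st.py
```

```text
33.0 [601.  383.2  24.4] psi 100.53496738420864 q6 -1.2585911901179858
```

send_rows([
  [[1,0,0,0.825,0],[1,0,0,0.825,0],[1,0,0,0.825,0],[1,0,0,0.825,0],[1,0,0,0.825,0],[1,-0.01,-0.8,0.825,-0.308],[1,-0.01,-0.8,0.825,-0.308],[1,-0.01,-0.8,0.825,-0.308],[1,-0.01,-0.8,0.825,-0.308],[1,-0.01,-0.8,0.825,-0.308],[1,-0.01,-0.8,0.825,-0.308]],
])

```text
t: 33.92
tool_pos: [0.5985, 0.2213, 0.1882]
orientation: [-0.222, -3.132, 0.0]
force: [-0.3, 0.1, -2.7]
opening: 0.0639
gripper_force: 40.0
```

send_rows([
  [[1,0,-0.875,0,0],[1,0,-0.875,0,0],[1,0,-0.875,0,0],[1,0,-0.875,0,0],[1,0,-0.875,0,0],[1,0,-0.875,0,0],[1,0,-0.875,0,0],[1,0,-0.875,0,0]],
])

```text
t: 34.58
tool_pos: [0.5987, 0.0502, 0.1887]
orientation: [-0.215, -3.134, -0.001]
force: [-0.0, 0.4, -3.3]
opening: 0.0636
gripper_force: 40.0
```

send_rows([
  [[1,0,0,0,0],[1,0,0,0,0],[1,0,0,0,0]],
])

```text
t: 34.83
tool_pos: [0.5987, 0.0496, 0.1889]
orientation: [-0.215, -3.134, -0.0]
force: [-0.3, -0.2, -3.6]
opening: 0.0636
gripper_force: 40.0
```

```bash
python3 st.py
```

```text
34.8333 [598.7  49.6 188.9] psi 82.15597303135115 q6 -1.4365855126655278
```

send_rows([
  [[1,0,-0.01,-0.1,0],[1,0,-0.01,-0.1,0],[1,0,-0.01,-0.15,0],[1,0,-0.01,-0.165,0],[1,0,-0.01,-0.165,0],[1,0,-0.01,-0.165,0],[1,0,-0.01,-0.165,0]],
])

```text
t: 35.42
tool_pos: [0.5991, 0.0464, 0.1567]
orientation: [0.218, 3.133, 0.0]
force: [0.2, 0.0, -2.2]
opening: 0.0639
gripper_force: 40.0
```

send_rows([
  [[1,0,0,-0.005,0],[1,0,0,-0.005,0],[1,0,0,-0.005,0]],
])

```text
t: 35.67
tool_pos: [0.5988, 0.0464, 0.1553]
orientation: [0.218, 3.134, 0.0]
force: [0.2, 0.1, -2.6]
opening: 0.0638
gripper_force: 40.0
```

send_rows([
  [[1,0,0.005,-0.004,0],[1,0,0.005,-0.004,0],[-0.75,0,0.005,-0.004,0],[-0.75,0,0.005,-0.004,0],[-0.75,0,0.005,-0.004,0],[-0.75,0,0.005,-0.004,0],[-0.75,0,0.005,0.3,0],[-0.75,0,0.005,0.3,0],[-0.75,0,0.005,0.3,0],[-1,-0.5,0.95,0.3,0.188],[-1,-0.5,0.95,0.3,0.188],[-1,-0.5,0.95,0.3,0.188],[-1,-0.5,0.95,0.3,0.188],[-1,-0.5,0.95,0.3,0.188],[-1,-0.5,0.95,0.3,0.188],[-1,-0.5,0.95,0.3,0.188]],
])

```text
t: 37.0
tool_pos: [0.4973, 0.2386, 0.2148]
orientation: [0.098, -3.14, -0.0]
force: [0.5, -0.6, 0.4]
opening: 0.093
gripper_force: 0.0
```

```bash
python3 st.py; python3 look2.py 0.17
```

```text
37.0 [497.3 238.6 214.8] psi 93.57951832724882 q6 -1.279131314248969
stack
(array([597.,  49.]), 110, 65, -8.1, np.float64(170.4), 1619)
cases
(array([405., 383.]), 80, 46, 10.1, np.float64(40.7), 562)
0.06 62 min/max x [0.5544 0.6554] y [0.0168 0.0847]
0.07 116 min/max x [0.5535 0.6558] y [0.0138 0.0855]
0.08 129 min/max x [0.5501 0.6556] y [0.0145 0.0853]
0.09 130 min/max x [0.5508 0.6561] y [0.0141 0.0856]
0.1 128 min/max x [0.5532 0.6544] y [0.0139 0.0858]
0.11 134 min/max x [0.5502 0.6551] y [0.013 0.086]
0.12 142 min/max x [0.5515 0.6557] y [0.0168 0.0864]
0.13 136 min/max x [0.5509 0.6538] y [0.0124 0.0867]
0.14 136 min/max x [0.5509 0.6535] y [0.0168 0.0879]
0.15 147 min/max x [0.5509 0.6538] y [0.0182 0.0889]
0.16 148 min/max x [0.5498 0.654 ] y [0.0164 0.087 ]
```

send_rows([
  [[-1,-0.375,0.67,0,-0.006],[-1,-0.375,0.67,0,-0.006],[-1,-0.375,0.67,0,-0.006],[-1,-0.375,0.67,0,-0.006],[-1,-0.375,0.67,0,-0.006],[-1,-0.375,0.67,-0.5,-0.006],[-1,-0.375,0.67,-0.5,-0.006],[-1,-0.375,0.67,-0.8,-0.006],[-1,-0.375,0.67,-0.8,-0.006],[-1,-0.375,0.67,-0.9,-0.006],[-1,-0.375,0.67,-0.9,-0.006],[-1,-0.375,0.67,-0.9,-0.006],[-1,-0.375,0.67,-0.9,-0.006]],
])

```text
t: 38.18
tool_pos: [0.4257, 0.3702, 0.0368]
orientation: [-0.079, 3.139, 0.002]
force: [0.5, 0.8, -0.3]
opening: 0.0928
gripper_force: 0.0
```

```bash
python3 st.py
```

```text
38.1833 [425.7 370.2  36.8] psi 92.88607987834007 q6 -0.9961028190509186
```

send_rows([
  [[-1,-0.016,0.01,-0.068,0.004],[-1,-0.016,0.01,-0.068,0.004],[-1,-0.016,0.01,-0.068,0.004],[1,-0.016,0.01,-0.068,0.004],[1,-0.016,0.01,-0.068,0.004],[1,-0.016,0.01,-0.068,0.004],[1,-0.016,0.01,-0.068,0.004],[1,-0.016,0.01,-0.068,0.004],[1,-0.016,0.01,-0.068,0.004],[1,-0.016,0.01,-0.068,0.004]],
])

```text
t: 39.02
tool_pos: [0.4207, 0.3724, 0.0218]
orientation: [-0.088, 3.14, -0.0]
force: [-0.3, -0.9, 4.8]
opening: 0.064
gripper_force: 40.0
```

```bash
python3 st.py
```

```text
39.0167 [420.7 372.4  21.8] psi 93.21604669770727 q6 -0.993415257702441
```

send_rows([
  [[1,0,0,0.975,0],[1,0,0,0.975,0],[1,0,0,0.975,0],[1,0,0,0.975,0],[1,0,0,0.975,0],[1,0,0,0.975,0],[1,0.4,-0.8,0.975,-0.187],[1,0.4,-0.8,0.975,-0.187],[1,0.4,-0.8,0.975,-0.187],[1,0.4,-0.8,0.975,-0.187],[1,0.4,-0.8,0.975,-0.187],[1,0.4,-0.8,0.975,-0.187]],
])

```text
t: 40.02
tool_pos: [0.5012, 0.2091, 0.2149]
orientation: [-0.226, -3.132, 0.003]
force: [0.1, 0.1, -2.3]
opening: 0.064
gripper_force: 40.0
```

send_rows([
  [[1,0.485,-0.825,0,0],[1,0.485,-0.825,0,0],[1,0.485,-0.825,0,0],[1,0.485,-0.825,0,0],[1,0.485,-0.825,0,0],[1,0.485,-0.825,0,0],[1,0.485,-0.825,0,0],[1,0.485,-0.825,0,0],[1,0.485,-0.825,0,0],[1,0.485,-0.825,0,0]],
])

```text
t: 40.85
tool_pos: [0.597, 0.049, 0.2162]
orientation: [-0.216, -3.134, -0.001]
force: [-0.2, -0.3, -1.7]
opening: 0.0639
gripper_force: 40.0
```

```bash
python3 st.py
```

```text
40.85 [597.   49.  216.2] psi 82.10762493994048 q6 -1.436933190864832
```

send_rows([
  [[1,0.002,-0.002,-0.06,0],[1,0.002,-0.002,-0.06,0],[1,0.002,-0.002,-0.1,0],[1,0.002,-0.002,-0.115,0],[1,0.002,-0.002,-0.115,0],[1,0.002,-0.002,-0.115,0],[1,0.002,-0.002,-0.115,0]],
])

```text
t: 41.43
tool_pos: [0.5979, 0.0469, 0.1934]
orientation: [-0.219, -3.134, 0.0]
force: [0.3, 0.0, -1.7]
opening: 0.0638
gripper_force: 40.0
```

```bash
python3 st.py
```

```text
41.4333 [597.9  46.9 193.4] psi 81.99039446244728 q6 -1.4380952133265437
```

Position is right; lower the last millimetre, release, rise and retreat.

send_rows([
  [[1,0,0.002,-0.007,0],[1,0,0.002,-0.007,0],[-0.75,0,0.002,-0.007,0],[-0.75,0,0.002,-0.007,0],[-0.75,0,0.002,-0.007,0],[-0.75,0,0.002,-0.007,0],[-0.75,0,0.002,0.3,0],[-0.75,0,0.002,0.3,0],[-0.75,0,0.002,0.3,0],[-0.75,-0.8,0.95,0.3,0],[-0.75,-0.8,0.95,0.3,0],[-0.75,-0.8,0.95,0.3,0],[-0.75,-0.8,0.95,0.3,0],[-0.75,-0.8,0.95,0.3,0],[-0.75,-0.8,0.95,0.3,0],[-0.75,-0.8,0.95,0.3,0],[-0.75,-0.8,0.95,0.3,0],[-0.75,-0.8,0.95,0.3,0]],
])

```text
t: 42.93
tool_pos: [0.4381, 0.2368, 0.2533]
orientation: [0.218, 3.134, -0.001]
force: [0.7, 0.3, 0.8]
opening: 0.0817
gripper_force: 0.0
```

```bash
python3 st.py; python3 look2.py 0.21; python3 look.py; python3 -c "
import cv2,numpy as np
cv2.imwrite('pics/fin.png',cv2.imread('pics/cur.png'));cv2.imwrite('pics/fins.png',cv2.imread('pics/curs.png'))"
```

```text
42.9333 [438.1 236.8 253.3] psi 82.04923923774493 q6 -1.0390538007130028
stack
(array([599.,  48.]), 110, 65, -8.0, np.float64(210.3), 1764)
cases
0.06 63 min/max x [0.5523 0.6553] y [0.0128 0.0864]
0.07 120 min/max x [0.554  0.6557] y [0.0126 0.0851]
0.08 128 min/max x [0.5512 0.6558] y [0.0144 0.0854]
0.09 132 min/max x [0.5513 0.6548] y [0.0131 0.0851]
0.1 125 min/max x [0.5531 0.6547] y [0.0153 0.0865]
0.11 140 min/max x [0.5514 0.6551] y [0.0121 0.0868]
0.12 136 min/max x [0.551  0.6552] y [0.0157 0.0868]
0.13 136 min/max x [0.552  0.6549] y [0.0132 0.0863]
0.14 142 min/max x [0.5483 0.654 ] y [0.019  0.0879]
0.15 141 min/max x [0.5496 0.6537] y [0.0176 0.0869]
0.16 150 min/max x [0.5497 0.654 ] y [0.0175 0.0874]
0.17 142 min/max x [0.5503 0.6542] y [0.0161 0.0873]
0.18 144 min/max x [0.5527 0.6564] y [0.0165 0.0869]
0.19 157 min/max x [0.5528 0.6557] y [0.0175 0.0874]
0.2 160 min/max x [0.5512 0.6555] y [0.0145 0.087 ]
43.0833 [0.43879521 0.23588383 0.25327345] 0.08150651710049427 0.0
block
scrap
(array([ 540., -315.]), 238, 3, -4.6, np.float64(34.8), 213)
(array([ 561., -451.]), 269, 125, 26.8, np.float64(30.1), 617)
(array([ 603., -359.]), 69, 27, 85.1, np.float64(29.6), 292)
(array([ 597., -437.]), 46, 35, 83.7, np.float64(33.2), 311)
(array([ 541., -353.]), 45, 34, 84.4, np.float64(33.8), 298)
(array([ 534., -428.]), 60, 27, 85.0, np.float64(29.8), 301)
(array([ 487., -396.]), 120, 46, 66.9, np.float64(26.1), 603)
```

View pics/fin.png

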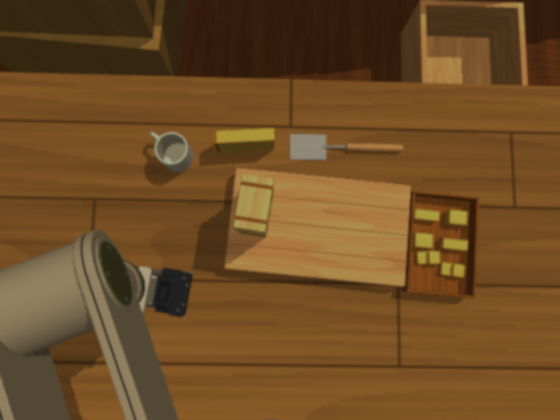

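View pics/fins.png

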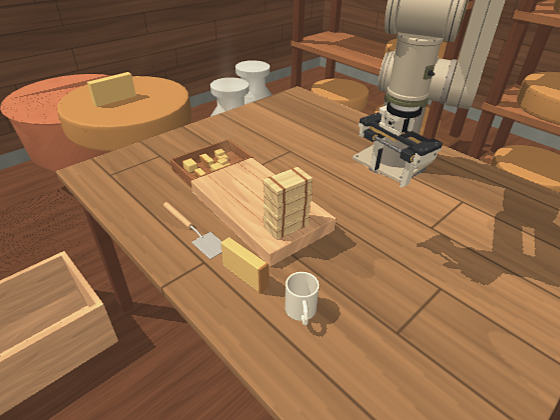

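The top view shows the block clear, the column at (254,205), all six offcuts in the box around (442,243), and the mug, slab and scraper where they were. The scene view shows a straight column of four cases at (288,203) and no case left on the bench.

```bash
python3 -c "
from plant import order; print(order.close_job())"
```

```text
the job is handed in; nothing more can be done
None
```

The job is handed in: all six offcuts are in the scrap box, and the three waiting cases are stacked on the first case in one column, flush to about 2–3 mm by camera, with the mug, scraper and cheese slab where they were.

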